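# Lock the oxidation vessel and leak-check its lid joint

### The job

Close the steel pressure vessel: turn its closing ring clockwise by a handle, fully home to its stop, where the ring's line meets the line on the lid. Then take the leak-detector pen from its holder and guide its tip once round the circular joint between lid and ring, starting at the line on the lid and going clockwise seen from above until you are back there: slowly and steadily, at about 3 cm a second, the tip a few millimetres above the joint and centred on it, without pressing on the vessel. Finally stand the pen back in its holder, seated and upright, set down and not dropped, with the ring still locked and everything else on the bench left as it was.

Things in the scene. Friction and masses are not known exactly. Their poses are not given: they have to be found in the camera images.
- vessel: steel pressure vessel fixed to the bench, upright; place and yaw vary. Origin: centre of its underside. Foot 124 mm across, body 104; on top a flat lid 86 mm across, its top 105 mm above the bench, flush with the closing ring around it (94 mm inside, 128 outside). Between them a dark gap 4 mm wide: the joint. Gauge, valve and plug stand on the lid within 31 mm of the axis, up to 50 mm above it.
- seam_center (a point): centre of the joint's circle, on the vessel's axis at the height of the lid's top, 105 mm above the bench; the vessel's axes. The joint to follow is the level circle of 45 mm radius about it.
- lid_mark (a point): the point of that joint at the short black line on the lid's rim, 45 mm from seam_center along the vessel's +x axis; the round starts and ends here
- ring (a joint): turn of the closing ring about the vessel's upright axis (rad): 0 fully open, growing clockwise seen from above; at 0.80 it meets its hard stop, locked, its black line meeting the lid's. Starts between 0 and 0.25. It turns stiffly (about 3 N at a handle's grip point, more if fast) and stays where it is left.
- handle_a (a point): grip point of one of the ring's two bar handles: level steel bar 11 mm thick pointing radially out, free from 64 to 107 mm from the vessel's axis, with a 19 mm ball at its end (126 mm). The point is on the bar's centre line, 92 mm from the axis, 92.5 mm above the bench; seen from above it is at 1.971 rad minus the joint value, anticlockwise from the vessel's +x.
- handle_b (a point): grip point of the other bar handle, the same, straight across the ring from handle_a
- ring_mark (a point): middle of the short black line on the ring's top, 55.5 mm from the vessel's axis; it lies on the vessel's +x axis, beside the lid's line, when the ring is locked
- pen: cordless leak-detector pen, standing nose down in its holder: white body 26 mm (x) by 20 mm (y) by 110 mm tall, and below it a steel nose 50 mm long, 15 mm across at the root, tapering to 5 mm. About 90 g, varies. Origin: centre of the white body's flat underside, z up the body; the tip is 50 mm below.
- pen_tip (a point): end of the pen's nose, 50 mm below the pen's origin along its axis
- holder: grey pen holder fixed to the bench, left or right of the vessel, yaw varies. Origin: centre of its underside. Pocket open at the top, 32 mm (x) by 26 mm (y), rim 88 mm above the bench, outside 46 by 40 mm; foot plate 86 by 76. The white body stands 30 mm deep in it on two ledges, its x along the holder's x (either way round), 80 mm showing; the nose hangs in an 18 mm slot.
- holder_seat (a point): where the pen's origin belongs when it is seated: middle of the pocket, 58 mm above the bench
- wash_bottle: white plastic squeeze bottle, 62 mm across, 134 mm to the top of its cap, with a thin bent spout to 175 mm; loose, not part of the job. Origin: centre of its underside
- sample_a: amber glass sample bottle, 56 mm across, 125 mm tall; loose, not part of the job. Origin: centre of its underside
- sample_b: amber glass sample bottle, same as sample_a; loose, not part of the job. Origin: centre of its underside
- beaker: small glass beaker, 54 mm across, 70 mm tall, standing beyond the vessel (its +x side); loose, not part of the job. Origin: centre of its underside
- dish: shallow glass dish, 60 mm across, 16 mm tall, in front of the vessel (its -x side); loose, not part of the job. Origin: centre of its underside
- bulb: rubber blower bulb standing on its base, 52 mm across, 92 mm tall to its nozzle; loose, not part of the job. Origin: centre of its underside
- spanner: steel spanner lying flat, 160 mm long; loose, not part of the job. Origin: its middle, on the bench
Not all that is in view belongs to the job. There is more than one size of the vessel; the job needs the larger.

How it is judged:
By the outcome, as a careful person would: the job done as asked, in the order asked, and still so for the second after the job is handed in, with the robot touching nothing.
It also fails if it takes over 72 s, if anything falls off the work surface, if the arm or the gripper's body presses on something with over 40 N, if the wrist force passes 120 N, or if a joint passes its speed limit or range.

### The arm

A 6-joint arm with a two-finger parallel gripper is mounted at the origin on the work surface. World frame = base frame: x ahead of the robot, y to its left, z up, the work surface at z = 0. Lengths are in m, angles in rad, forces in N, time in s.
With the tool pointing down it reaches from about 0.425 to 0.925 m from the base axis. Payload 12.5 kg.
Tool frame: the origin (TCP) lies at the very end of the fingers, on their centre line; the grasp point (between the pads) lies 19 mm behind it (hold_point_z is the distance from the TCP to the grasp point, in m); z points along the fingers, y is the direction in which the jaws open and shut (so a half turn about z gives the same grasp; the last joint's range is limited). The gripper opens to 85 mm and grips with 20 to 120 N. Pads are 22 mm wide; open, the fingers measure 114 mm over their backs; the gripper's body (76 mm by 85 mm) begins 54 mm behind the grasp point. The pads swing forward as they close: fully open they stand 13 mm farther back than shut.
Start: joints at [1.159, 0.491, 1.559, -0, 1.092, -0.106], TCP at [0.188, 0.596, 0.231] pointing down, gripper open.
Joint ranges: [-3.1, 3.1], [-0.84, 2.19], [0.05, 2.79], [-1.13, 4.28], [0.06, 2.93], [-2.69, 2.69]. Speed limits (rad/s): [2.22, 2.22, 2.79, 3.14, 3.14, 3.14].

### API

Orientations are given as a rotation vector (axis times angle).
In Python, from bench import * gives the robot as it stands. The module is installed in compiled form; this text tells all that it offers.
- The arm moves only by the tool send_rows, never from a script. Its argument "moves" is a list of rows, each a list of 2 entries, a list of its own where there are three numbers: the shift along the tool's x, y, z in cm, then the turn about the tool's z in rad. A call has exactly 10 rows; each row is the pose to reach, as a shift and turn from the pose measured when the call began, along the tool's axes at that moment; what a row does not reach only later rows make up. A row lasts 1/10 s, in which the tool goes at most 50 mm and 8.59 degrees, less where a joint would pass 70% of its speed; a pose out of reach is approached as far as the arm can. A call with a gripper value outside its range is refused whole. "claw" is the closure in counts, from 0 (fully open) to 255 (shut), set as the call begins (left out, the last holds). The fingers move at their own pace and stop on an object; "squeeze" is the grip in N (left out, the last holds). Time passes only in rows, so rows that repeat a pose let the fingers close, or fill a call up. It gives the time, the measured TCP pose, the force and the opening at its end, in the units of the state.
- get_obs(): the state, without advancing time (a new reading comes with each control period).
- read_camera(name): name is "side" or "top"; returns a dict with "img" (400x640x3 uint8, red, green, blue), "depth" (400x640 float32, m along the optical axis (not along the pixel's ray), 0 where there is no reading), "fovy" (degrees; the focal length in pixels is half the picture's height over the tangent of half this angle, whatever the lens; pixels are square), "cx", "cy" (the principal point, pixels), "extrinsics" (4x4, takes a point from camera to world coordinates). Camera axes: x right, y up, looking along -z (the intrinsics and any distortion apply to the point x, -y, -z); pixel columns grow to the right and rows downward; lengths in m; the calibration is good to about 2 mm. A picture is of the moment at which its call begins.
- job_done(): hands the job in, once; it reports no verdict.
The state is a dict: "clock": time; "joints": joint angles; "joint_vel": joint speeds; "effort": joint torques, N m; "ee_pos": TCP position; "orientation": TCP orientation; "force": force on the tool from outside, world axes, zero at the start; "torque": the same for the moment, N m; "width": finger opening in m.
Only numpy, scipy, OpenCV 4.12 (cv2) and the standard library are available. Lean on these libraries where they do the work, as an engineer would, in place of code of your own. Each camera call takes 0.05 s, during which the arm holds its last target. There are 200 camera calls.

## Working session

There is one attempt and no reset: what is moved stays moved. The work goes in short steps, Python scripts to look and compute and a tool call to move; the robot and the scene stay as the last step left them, time stands still between calls to the robot, and variables do not carry over. Pictures are saved under pics/ and viewed, about 8 in all and at most 12, crops included, and the job is handed in when it is done.

Besides the shell and the picture viewer there is one more tool, called after "Call:" by a JSON object that holds its "api" and its "payload", one argument or row to a line. send_rows: Moves the arm, as the interface text tells. Its arguments: {"type":"object","properties":{"moves":{"type":"array","items":{"type":"array"}},"claw":{"type":"number"},"squeeze":{"type":"number"}},"required":["moves"]}

```bash
mkdir -p pics
cat > h.py <<'E'
from bench import *
import numpy as np, cv2
from scipy.spatial.transform import Rotation as R
def cam(n):
    c=read_camera(n); c['f']=200/np.tan(np.radians(c['fovy'])/2); return c
def save(c,name,crop=None,s=1):
    im=c['img'][:,:,::-1]
    if crop: im=im[crop[1]:crop[3],crop[0]:crop[2]]
    cv2.imwrite('pics/'+name,cv2.resize(im,None,fx=s,fy=s,interpolation=cv2.INTER_CUBIC))
def ray(c,u,v):
    d=np.array([(u-c['cx'])/c['f'],-(v-c['cy'])/c['f'],-1]); E=c['extrinsics']; return E[:3,3],E[:3,:3]@d
def onplane(c,u,v,z):
    o,d=ray(c,u,v); return o+d*(z-o[2])/d[2]
def pts(c):
    v,u=np.mgrid[0:400,0:640]; D=c['depth']
    P=np.stack([(u-c['cx'])/c['f']*D,-(v-c['cy'])/c['f']*D,-D],-1); E=c['extrinsics']
    return P@E[:3,:3].T+E[:3,3]
def proj(c,p):
    E=c['extrinsics']; q=E[:3,:3].T@(np.array(p)-E[:3,3]); return c['cx']+c['f']*q[0]/-q[2], c['cy']-c['f']*q[1]/-q[2]
E
python3 - <<'E'
from h import *
print(get_obs())
for n in('top','side'):
    c=cam(n); save(c,n+'0.png'); print({k:c[k] for k in c if k not in('img','depth')}); np.savez(n+'0.npz',**c)
E
```

```text
{'clock': 0.0, 'joints': array([ 1.15942340e+00,  4.91560195e-01,  1.55945446e+00,  8.05983361e-06,
        1.09168565e+00, -1.05580508e-01]), 'joint_vel': array([ 0.00057343,  0.00028589,  0.00249025, -0.00189101,  0.00142536,
        0.00213972]), 'effort': array([ 2.31318672e-04, -6.18418980e+01, -2.61607021e+01, -1.06702562e-04,
        3.86057189e-03,  2.16348172e-05]), 'ee_pos': array([0.18803043, 0.59580994, 0.23072562]), 'orientation': array([-4.78429838e-01, -3.10465525e+00,  1.67907413e-03]), 'force': array([0.43396232, 0.0265019 , 0.60937239]), 'torque': array([-0.00098406,  0.00679902,  0.00824464]), 'width': 0.08512149154335243}
{'fovy': 46.048663182229184, 'cx': 313.6017579821812, 'cy': 205.19999426655477, 'extrinsics': array([[-0.01044069,  0.99505081, -0.09881739,  0.41427158],
       [-0.99989831, -0.01134907, -0.00863481,  0.00423935],
       [-0.00971356,  0.09871719,  0.99506812,  1.19448345],
       [ 0.        ,  0.        ,  0.        ,  1.        ]]), 'f': np.float64(470.61471275970655)}
{'fovy': 54.52513941060692, 'cx': 317.60960714231936, 'cy': 204.55772310590916, 'extrinsics': array([[-0.96646581,  0.17705776, -0.18599568,  0.31918157],
       [-0.25615354, -0.71587859,  0.64954077,  0.65267265],
       [-0.01814409,  0.67540239,  0.73722615,  0.8566572 ],
       [ 0.        ,  0.        ,  0.        ,  1.        ]]), 'f': np.float64(388.11479869020945)}
```

View pics/top0.png

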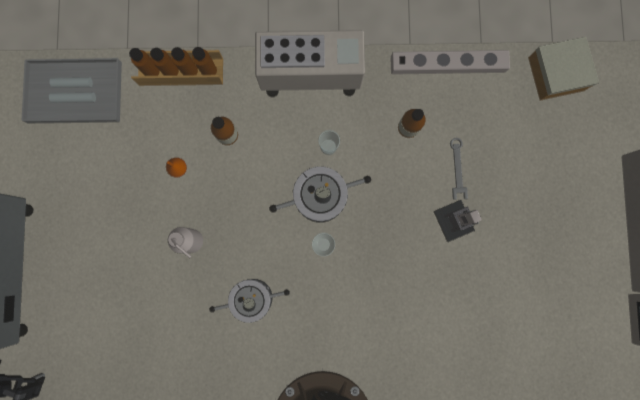

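View pics/side0.png

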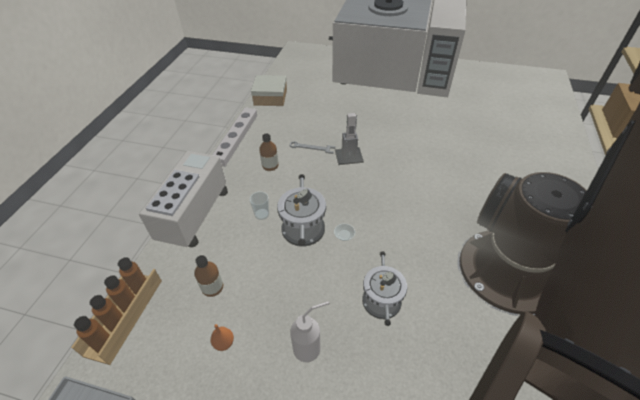

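The top view shows the larger vessel at (320,193) with handle balls at (273,208) and (367,179), and the holder with the pen at about (460,217). The small vessel at (249,300) is the decoy.

Run:
```python
from h import *
a=cv2.imread('pics/top0.png'); 
A=cv2.resize(a[150:235,265:375],None,fx=5,fy=5,interpolation=cv2.INTER_CUBIC)
B=cv2.resize(a[190:250,425:490],None,fx=7,fy=7,interpolation=cv2.INTER_CUBIC)
s=cv2.imread('pics/side0.png'); C=cv2.resize(s[100:260,240:400],None,fx=2,fy=2,interpolation=cv2.INTER_CUBIC)
cv2.imwrite('pics/c1.png',A)
out=np.zeros((430,800,3),np.uint8); out[:420,:455]=B; out[:320,470:790]=C; cv2.imwrite('pics/c2.png',out)
t=dict(np.load('top0.npz'));P=pts(t)
s=dict(np.load('side0.npz'));Q=pts(s)
for n,X in(('top',P),('side',Q)):
  # ring top level pts
  m=(abs(X[...,2]-.105)<.006)&(np.hypot(X[...,0]-.4416-.0,X[...,1]+.01)<.4)
  print(n,m.sum())
  k,l,st,ce=cv2.connectedComponentsWithStats(m.astype(np.uint8))
  for i in range(1,k):
    if st[i,4]>60: print(st[i],ce[i],X[l==i].mean(0),X[l==i].min(0),X[l==i].max(0))
# pen top ~168mm
  m=(abs(X[...,2]-.168)<.008);k,l,st,ce=cv2.connectedComponentsWithStats(m.astype(np.uint8))
  for i in range(1,k):
    if 20<st[i,4]<1000: print('pen',st[i],ce[i],X[l==i].mean(0))
  m=(abs(X[...,2]-.088)<.006);k,l,st,ce=cv2.connectedComponentsWithStats(m.astype(np.uint8))
  for i in range(1,k):
    if 20<st[i,4]<1000: print('88',st[i],ce[i],X[l==i].mean(0))
```

```text
top 2494
[282  77  43   3  74] [302.64864865  77.74324324] [0.82900677 0.03670673 0.1050487 ] [ 0.82749336 -0.0144234   0.09903596] [0.83054532 0.08606965 0.11070336]
[326  76  37   3  70] [343.88571429  77.18571429] [ 0.82912019 -0.06187931  0.10470347] [ 0.82771705 -0.10528153  0.09912888] [ 0.83096644 -0.01914446  0.11095789]
[ 292  167   56   55 1882] [319.64718385 193.49043571] [ 0.54984963 -0.00068357  0.10495968] [ 0.48574334 -0.06470199  0.09902577] [0.61354073 0.064264   0.11062973]
[169 228  23  23 164] [183.70731707 237.36585366] [0.45104448 0.31557739 0.10454241] [0.42189097 0.29940751 0.09901326] [0.47310794 0.35150864 0.11083735]
[238 297  17  15 109] [247.33944954 302.67889908] [0.30076268 0.16706158 0.10648219] [0.28197676 0.15152384 0.09906229] [0.31399059 0.18857378 0.11095992]
pen [468 210  14  14 122] [474.56557377 216.47540984] [ 0.48757829 -0.33768768  0.16715074]
pen [171 238  20  20  64] [180.125    248.296875] [0.42520227 0.30505146 0.16735689]
pen [319 390  28  10  46] [332.89130435 394.7826087 ] [ 0.1144787  -0.02328622  0.1683443 ]
88 [135  55  15  14  55]
[... 2833 characters left out ...]
[279 216  21  13  52] [290.05769231 223.76923077] [0.56469263 0.05778992 0.08866763]
88 [488 238  65  41 270] [512.75555556 266.43333333] [0.02451392 0.05442969 0.08801112]
88 [195 261  21  19 141] [205.62411348 271.64539007] [0.71253208 0.24323388 0.08782727]
88 [121 266  19  13  75] [131.57333333 274.28      ] [0.87735398 0.29265646 0.08832935]
88 [110 282  18  16  82] [119.6097561  292.09756098] [0.87659709 0.34087321 0.08883118]
88 [ 95 302  19  17  91] [106.18681319 311.95604396] [0.87639245 0.39064225 0.0888093 ]
88 [ 80 323  21  17 106] [ 91.6509434  333.17924528] [0.87635085 0.44006436 0.0890703 ]
88 [290 332  30  16  88] [304.89772727 342.76136364] [0.44071935 0.34899172 0.08846583]
```

View pics/c1.png

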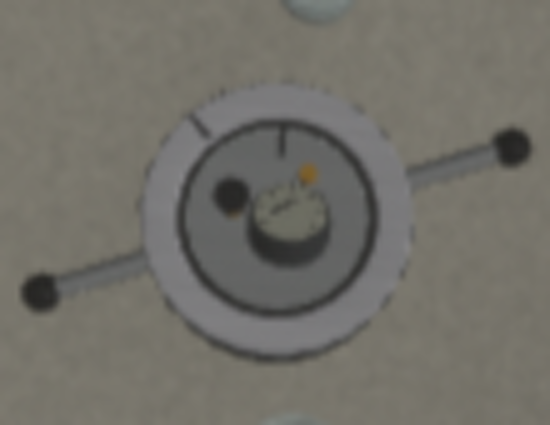

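View pics/c2.png

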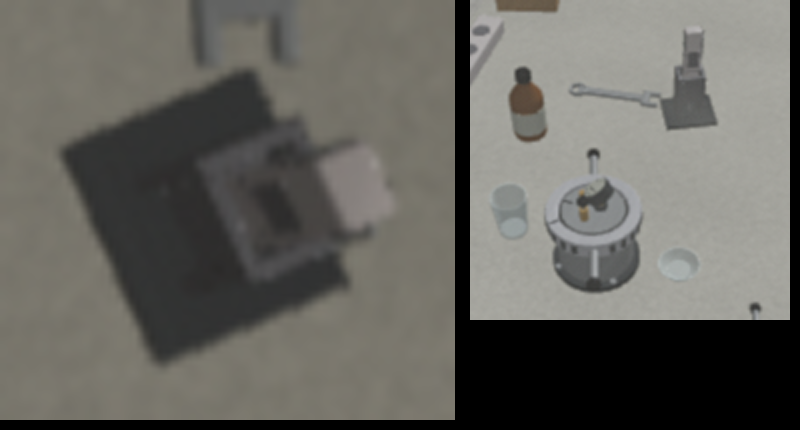

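The crops show the lid line at about px (321,178), the ring line at (305,175), and the jointed dark circle around (320.6,193). The holder foot's long side (its x) runs down and to the right in the picture. Next I turn these into metres.

```bash
cat > meas.py <<'E'
from h import *
from scipy.optimize import least_squares
def circ(p):
    r=least_squares(lambda q:np.hypot(*(p-q[:2]).T)-q[2],[*p.mean(0),.05],loss='soft_l1',f_scale=.001).x; return r
def joint(c,guess):
    # dark gap: darkest pixel along rays in ground plane at z=.105
    g=cv2.GaussianBlur(cv2.cvtColor(c['img'],cv2.COLOR_RGB2GRAY),(0,0),.6).astype(np.float32)
    ctr=np.array(guess,float)
    for _ in range(3):
        P=[]
        for a in np.arange(0,2*np.pi,.05):
            rr=np.arange(.038,.052,.0004)
            uv=np.array([proj(c,[ctr[0]+r*np.cos(a),ctr[1]+r*np.sin(a),.105]) for r in rr],np.float32)
            v=cv2.remap(g,uv[:,0][None],uv[:,1][None],cv2.INTER_CUBIC)[0]
            w=np.clip(v.max()-v-.5*np.ptp(v),0,None); r=(w*rr).sum()/w.sum()
            P.append(ctr+r*np.array([np.cos(a),np.sin(a)]))
        q=circ(np.array(P)); ctr=q[:2]
    return q
def marks(c,ctr):
    g=cv2.GaussianBlur(cv2.cvtColor(c['img'],cv2.COLOR_RGB2GRAY),(0,0),.6).astype(np.float32)
    A=np.arange(-np.pi,np.pi,.01);o=[]
    for lo,hi in((.037,.041),(.052,.059)):
        v=0
        for r in np.linspace(lo,hi,5):
            uv=np.array([proj(c,[ctr[0]+r*np.cos(a),ctr[1]+r*np.sin(a),.105]) for a in A],np.float32)
            v=v+cv2.remap(g,uv[:,0][None],uv[:,1][None],cv2.INTER_CUBIC)[0]
        m=(A>-.6)&(A<1.3); vv=np.where(m,v,1e9); i=vv.argmin(); s=slice(i-8,i+9); w=np.clip(np.median(v[m])-v[s],0,None)
        o.append((w*A[s]).sum()/w.sum())
    return o
E
python3 - <<'E'
from meas import *
t=dict(np.load('top0.npz'));s=dict(np.load('side0.npz'))
for n,c in(('top',t),('side',s)):
    q=joint(c,[.55,0]); print(n,'joint',q,'marks',marks(c,q[:2]))
# handle balls: dark blobs
for n,c,bl in(('top',t,[(273,208),(367,179)]),('side',s,[(302,177),(303,241)])):
    g=cv2.cvtColor(c['img'],cv2.COLOR_RGB2GRAY)
    for u,v in bl:
        w=g[v-7:v+8,u-7:u+8]; m=w<w.min()+25; yy,xx=np.nonzero(m); p=(u-7+xx.mean(),v-7+yy.mean()); print(n,'ball',p,m.sum(),onplane(c,*p,.0925))
# holder
c=t;B=lambda x,y:onplane(c,425+(x+.5)/7-.5,190+(y+.5)/7-.5,.006)
K=np.array([B(65,150),B(250,72),B(348,285),B(160,360)]);print(K,K.mean(0),np.linalg.norm(np.diff(K,axis=0),axis=1))
print('yaw',np.arctan2(*(K[0]-K[3])[1::-1]),np.arctan2(*(K[1]-K[2])[1::-1]))
for n,c in(('top',t),('side',s)):
    X=pts(c)
    for z,zt in((.168,.006),(.088,.006)):
        m=(abs(X[...,2]-z)<zt)&(abs(X[...,0]-.488)<.04)&(abs(X[...,1]+.335)<.04)
        p=X[m][:,:2].astype(np.float32); r=cv2.minAreaRect(p*1000); print(n,z,r,p.mean(0))
g=cv2.cvtColor(t['img'],cv2.COLOR_RGB2GRAY); m=(g<75).astype(np.uint8); m[:190]=0;m[250:]=0;m[:,:425]=0;m[:,490:]=0
cs=max(cv2.findContours(m,0,1)[0],key=cv2.contourArea); print(cv2.minAreaRect(cs))
E
```

```text
top joint [ 0.5506254  -0.00163828  0.04397606] marks [np.float64(-0.06812553425266422), np.float64(0.6904814676223254)]
side joint [ 0.55098917 -0.00091744  0.04269672] marks [np.float64(-0.12167291587428708), np.float64(0.6656463900848176)]
top ball (np.float64(272.60526315789474), np.float64(208.0)) 38 [0.51818436 0.11036699 0.0925    ]
top ball (np.float64(367.0), np.float64(178.9189189189189)) 37 [ 0.58468811 -0.11306325  0.0925    ]
side ball (np.float64(300.90909090909093), np.float64(176.0)) 11 [ 0.58691304 -0.11642992  0.0925    ]
side ball (np.float64(302.030303030303), np.float64(242.53030303030303)) 66 [0.51671717 0.11070423 0.0925    ]
[[ 0.514092   -0.28935443  0.006     ]
 [ 0.54165815 -0.35714046  0.006     ]
 [ 0.46425783 -0.38909261  0.006     ]
 [ 0.43809725 -0.32066722  0.006     ]] [ 0.48952631 -0.33906368  0.006     ] [0.07317677 0.08373619 0.07325579]
yaw 0.3908413629805311 0.39150620391330976
top 0.168 ((486.37890625, -338.7108154296875), (28.981550216674805, 19.33979606628418), 24.587448120117188) [ 0.48769283 -0.3379854 ]
top 0.088 ((489.1139221191406, -338.09320068359375), (45.90237045288086, 41.09169006347656), 22.16451644897461) [ 0.48876625 -0.33118862]
side 0.168 ((488.3329772949219, -339.19976806640625), (27.32034683227539, 24.706600189208984), 4.671953201293945) [ 0.48848322 -0.33689195]
side 0.088 ((489.1188659667969, -337.41461181640625), (45.940189361572266, 40.715911865234375), 20.760465621948242) [ 0.4882656  -0.33085802]
((454.887939453125, 219.90518188476562), (33.61445236206055, 32.95792007446289), 66.80140686035156)
```

```bash
cat >> h.py <<'E'
def go(xyz,yang=None,o=None):
    """tool-axis shift (cm) and turn from measured pose to world TCP xyz with tool y at world angle yang"""
    o=o or get_obs(); M=R.from_rotvec(o['orientation']).as_matrix()
    d=M.T@(np.array(xyz)-o['ee_pos'])*100; a=np.arctan2(M[1,1],M[0,1])
    t=0 if yang is None else (a-yang+np.pi/2)%np.pi-np.pi/2
    return [round(float(x),2) for x in d],round(float(t),3)
E
python3 - <<'E'
from h import *
print(go([.525,.0865,.2],.29),go([.525,.0865,.0735],.29))
E
```

```text
([-47.47, -38.42, 3.11], 0.975) ([-47.47, -38.41, 15.76], 0.975)
```

Call:
{"api": "send_rows", "payload": {
  "moves": [
    [[-5, -4, 0], 0.1],
    [[-10, -8, 0], 0.2],
    [[-15, -12, 0], 0.3],
    [[-19, -15.4, 0], 0.4],
    [[-23, -18.6, 0], 0.5],
    [[-27, -21.9, 0], 0.6],
    [[-31, -25.1, 0], 0.7],
    [[-35, -28.3, 0], 0.8],
    [[-39, -31.6, 0.5], 0.9],
    [[-43, -34.8, 1.5], 0.975]
  ],
  "claw": 0,
  "squeeze": 30
}}

```text
clock: 1.1
ee_pos: [0.4645, 0.1774, 0.2228]
orientation: [1.882, 2.515, -0.001]
force: [0.1, 0.5, -0.2]
width: 0.0852
```

Run:
```python
from h import *
print(go([.525,.0865,.15],.29),go([.525,.0865,.0735],.29),get_obs()['clock'])
```

```text
([-10.42, 3.24, 7.29], -0.004) ([-10.42, 3.24, 14.94], -0.004) 1.1
```

Call:
{"api": "send_rows", "payload": {
  "moves": [
    [[-4, 1.2, 1], 0],
    [[-8, 2.5, 3], 0],
    [[-10.4, 3.2, 6], 0],
    [[-10.4, 3.2, 9], 0],
    [[-10.4, 3.2, 12], 0],
    [[-10.4, 3.2, 14], 0],
    [[-10.4, 3.2, 14.9], 0],
    [[-10.4, 3.2, 14.9], 0],
    [[-10.4, 3.2, 14.9], 0],
    [[-10.4, 3.2, 14.9], 0]
  ]
}}

```text
clock: 2.1
ee_pos: [0.5251, 0.0867, 0.075]
orientation: [1.881, 2.514, 0.001]
force: [0.6, 0.6, 0.3]
width: 0.0852
```

Call:
{"api": "send_rows", "payload": {
  "moves": [
    [[0, 0, 0], 0],
    [[0, 0, 0], 0],
    [[0, 0, 0], 0],
    [[0, 0, 0], 0],
    [[0, 0, 0], 0],
    [[0, 0, 0], 0],
    [[0, 0, 0], 0],
    [[0, 0, 0], 0],
    [[0, 0, 0], 0],
    [[0, 0, 0], 0]
  ],
  "claw": 255
}}

```text
clock: 3.1
ee_pos: [0.5252, 0.0867, 0.075]
orientation: [1.881, 2.514, 0.001]
force: [-0.0, 0.8, 3.0]
width: 0.0096
```

```bash
cat > arc.py <<'E'
from h import *
import sys
C=np.array([.551,-.0015]); o=get_obs(); d=o['ee_pos'][:2]-C; a0=np.arctan2(d[1],d[0]); r=np.hypot(*d)
M=R.from_rotvec(o['orientation']).as_matrix(); ya=np.arctan2(M[1,1],M[0,1])%np.pi
print(o['clock'],'ang',a0,'r',r,'yang',ya,o['ee_pos'],'F',o['force'],'T',o['torque'],o['width'])
n=int(sys.argv[2]); 
for k in range(1,n+1):
    t=float(sys.argv[1])*k/n; a=a0-t; p=[*(C+r*np.array([np.cos(a),np.sin(a)])),.0735]; print(go(p)[0],round(t,3))
E
python3 arc.py .25 10
```

```text
3.1 ang 1.8556987168280956 r 0.09187330627363641 yang 0.286204349738939 [0.52517774 0.08666981 0.07502959] F [-0.04260065  0.79545761  2.99142341] T [0.07572744 0.10027035 0.030045  ] 0.009552806553389333
[-0.0, 0.23, 0.15] 0.025
[-0.01, 0.46, 0.15] 0.05
[-0.03, 0.69, 0.15] 0.075
[-0.05, 0.92, 0.15] 0.1
[-0.07, 1.15, 0.16] 0.125
[-0.1, 1.37, 0.16] 0.15
[-0.14, 1.6, 0.16] 0.175
[-0.19, 1.82, 0.16] 0.2
[-0.23, 2.05, 0.16] 0.225
[-0.29, 2.27, 0.16] 0.25
```

Call:
{"api": "send_rows", "payload": {
  "moves": [
    [[0, 0.23, 0], 0.025],
    [[-0.01, 0.46, 0], 0.05],
    [[-0.03, 0.69, 0], 0.075],
    [[-0.05, 0.92, 0], 0.1],
    [[-0.07, 1.15, 0], 0.125],
    [[-0.1, 1.37, 0], 0.15],
    [[-0.14, 1.6, 0], 0.175],
    [[-0.19, 1.82, 0], 0.2],
    [[-0.23, 2.05, 0], 0.225],
    [[-0.29, 2.27, 0], 0.25]
  ]
}}

```text
clock: 4.1
ee_pos: [0.5479, 0.0904, 0.0751]
orientation: [2.182, 2.258, 0.002]
force: [-3.1, 1.7, 3.7]
width: 0.0098
```

```bash
python3 arc.py .30 10
```

```text
4.1 ang 1.604260960662913 r 0.09197457205490192 yang 0.03407896022782845 [0.54792268 0.09042308 0.07507136] F [-3.06273721  1.70390147  3.74852616] T [0.39018114 0.44026601 0.05591958] 0.009807616421166763
[-0.0, 0.28, 0.16] 0.03
[-0.02, 0.55, 0.16] 0.06
[-0.04, 0.83, 0.16] 0.09
[-0.07, 1.1, 0.16] 0.12
[-0.1, 1.37, 0.16] 0.15
[-0.15, 1.65, 0.16] 0.18
[-0.2, 1.92, 0.16] 0.21
[-0.26, 2.19, 0.16] 0.24
[-0.33, 2.45, 0.16] 0.27
[-0.41, 2.72, 0.16] 0.3
```

Call:
{"api": "send_rows", "payload": {
  "moves": [
    [[0, 0.28, 0], 0.03],
    [[-0.02, 0.55, 0], 0.06],
    [[-0.04, 0.83, 0], 0.09],
    [[-0.07, 1.1, 0], 0.12],
    [[-0.1, 1.37, 0], 0.15],
    [[-0.15, 1.65, 0], 0.18],
    [[-0.2, 1.92, 0], 0.21],
    [[-0.26, 2.19, 0], 0.24],
    [[-0.33, 2.45, 0], 0.27],
    [[-0.41, 2.72, 0], 0.3]
  ]
}}

```text
clock: 5.1
ee_pos: [0.5754, 0.0873, 0.0751]
orientation: [2.497, 1.903, 0.002]
force: [-2.7, 3.2, 2.2]
width: 0.0101
```

```bash
python3 arc.py .16 10; python3 -c "
from meas import *
c=cam('top');print(marks(c,[.5508,-.0014]))"
```

```text
5.1 ang 1.3024746071823745 r 0.09211564552429781 yang 2.8732146082202425 [0.57542111 0.08731949 0.07507566] F [-2.67202318  3.24078215  2.1779072 ] T [ 0.4923659   0.3859881  -0.03041579] 0.010072030338345856
[-0.0, 0.15, 0.16] 0.016
[-0.0, 0.29, 0.16] 0.032
[-0.01, 0.44, 0.16] 0.048
[-0.02, 0.59, 0.16] 0.064
[-0.03, 0.74, 0.16] 0.08
[-0.04, 0.88, 0.16] 0.096
[-0.06, 1.03, 0.16] 0.112
[-0.08, 1.18, 0.16] 0.128
[-0.1, 1.32, 0.16] 0.144
[-0.12, 1.47, 0.16] 0.16
[np.float64(0.9689849849206804), np.float64(1.2987745033548834)]
```

Marks are hidden by the gripper now. I continue slowly, watching the force.

Call:
{"api": "send_rows", "payload": {
  "moves": [
    [[0, 0.15, 0], 0.016],
    [[0, 0.29, 0], 0.032],
    [[-0.01, 0.44, 0], 0.048],
    [[-0.02, 0.59, 0], 0.064],
    [[-0.03, 0.74, 0], 0.08],
    [[-0.04, 0.88, 0], 0.096],
    [[-0.06, 1.03, 0], 0.112],
    [[-0.08, 1.18, 0], 0.128],
    [[-0.1, 1.32, 0], 0.144],
    [[-0.12, 1.47, 0], 0.16]
  ]
}}

```text
clock: 6.15
ee_pos: [0.5898, 0.0821, 0.0751]
orientation: [2.644, 1.693, 0.003]
force: [-1.9, 4.0, 1.7]
width: 0.01
```

```bash
python3 arc.py .08 10
```

```text
6.15 ang 1.1362179462388222 r 0.09215632501063138 yang 2.710035400038614 [0.58980039 0.08209018 0.0750872 ] F [-1.89274476  4.01123115  1.70324875] T [ 0.51084235  0.35957433 -0.03853216] 0.010024642803541027
[-0.0, 0.07, 0.16] 0.008
[-0.0, 0.15, 0.16] 0.016
[-0.0, 0.22, 0.16] 0.024
[-0.01, 0.29, 0.16] 0.032
[-0.01, 0.37, 0.16] 0.04
[-0.01, 0.44, 0.16] 0.048
[-0.02, 0.52, 0.16] 0.056
[-0.02, 0.59, 0.16] 0.064
[-0.03, 0.66, 0.16] 0.072
[-0.03, 0.74, 0.16] 0.08
```

Call:
{"api": "send_rows", "payload": {
  "moves": [
    [[0, 0.07, 0], 0.008],
    [[0, 0.15, 0], 0.016],
    [[0, 0.22, 0], 0.024],
    [[-0.01, 0.29, 0], 0.032],
    [[-0.01, 0.37, 0], 0.04],
    [[-0.01, 0.44, 0], 0.048],
    [[-0.02, 0.52, 0], 0.056],
    [[-0.02, 0.59, 0], 0.064],
    [[-0.03, 0.66, 0], 0.072],
    [[-0.03, 0.74, 0], 0.08]
  ]
}}

```text
clock: 7.15
ee_pos: [0.5942, 0.0798, 0.075]
orientation: [-2.71, -1.586, 0.003]
force: [-15.4, 13.9, 9.7]
width: 0.0098
```

```bash
python3 arc.py .05 10
```

```text
7.15 ang 1.0825568704263522 r 0.09206726330840347 yang 2.6300065811259943 [0.59418615 0.07981013 0.07501303] F [-15.39945834  13.9095686    9.70319829] T [2.11306391 2.42586127 0.31103903] 0.00976599570133039
[0.0, 0.05, 0.15] 0.005
[0.0, 0.09, 0.15] 0.01
[0.0, 0.14, 0.15] 0.015
[0.0, 0.18, 0.15] 0.02
[0.0, 0.23, 0.15] 0.025
[0.0, 0.28, 0.15] 0.03
[0.0, 0.32, 0.15] 0.035
[0.0, 0.37, 0.15] 0.04
[0.0, 0.41, 0.15] 0.045
[-0.0, 0.46, 0.15] 0.05
```

Call:
{"api": "send_rows", "payload": {
  "moves": [
    [[0, 0.2, 0], 0],
    [[0, 0.25, 0], 0],
    [[0, 0.3, 0], 0],
    [[0, 0.33, 0], 0],
    [[0, 0.35, 0], 0],
    [[0, 0.35, 0], 0],
    [[0, 0.35, 0], 0],
    [[0, 0.35, 0], 0],
    [[0, 0.35, 0], 0],
    [[0, 0.35, 0], 0]
  ]
}}

```text
clock: 8.15
ee_pos: [0.5941, 0.0798, 0.075]
orientation: [-2.705, -1.585, 0.011]
force: [-16.9, 15.6, 12.6]
width: 0.01
```

```bash
python3 arc.py .05 1; python3 -c "
from h import *
c=cam('top');save(c,'t1.png',(265,130,425,235),5)"
```

```text
8.15 ang 1.08368045618199 r 0.09199719996767708 yang 2.630672154429406 [0.59406197 0.07979669 0.07496202] F [-16.86422187  15.63758739  12.5717136 ] T [2.44511198 2.78566497 0.22232687] 0.010021726759317114
[-0.0, 0.46, 0.14] 0.05
```

View pics/t1.png

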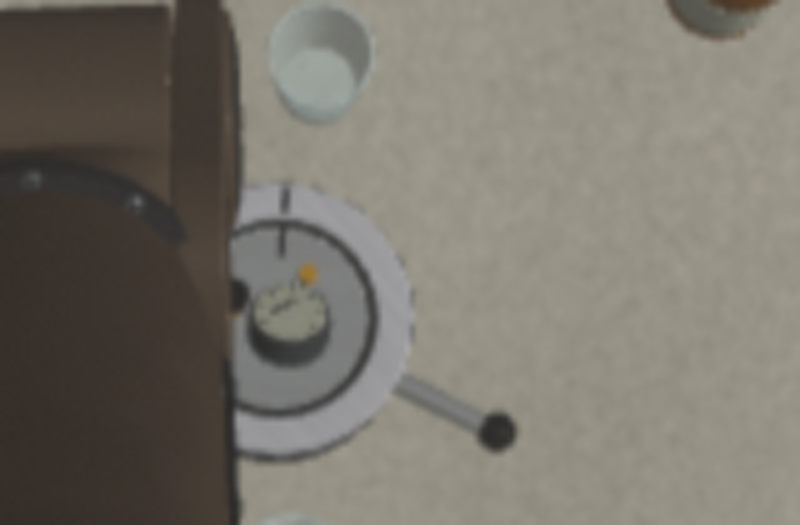

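The picture shows the ring's line (287,200) in line with the lid's line (282,240), and the force rose against the stop at both presses, so the ring is locked. I let go and lift.

Call:
{"api": "send_rows", "payload": {
  "moves": [
    [[0, 0, 0], 0],
    [[0, 0, 0], 0],
    [[0, 0, 0], 0],
    [[0, 0, 0], 0],
    [[0, 0, 0], 0],
    [[0, 0, -2], 0],
    [[0, 0, -5], 0],
    [[0, 0, -8], 0],
    [[0, 0, -11], 0],
    [[0, 0, -14], 0]
  ],
  "claw": 0
}}

```text
clock: 9.2
ee_pos: [0.5954, 0.0793, 0.2162]
orientation: [-2.705, -1.584, 0.011]
force: [-0.1, 0.9, -0.2]
width: 0.0851
```

```bash
python3 -c "
from h import *
print(go([.489,-.338,.22],1.956),go([.489,-.338,.115],1.956),get_obs()['force'],get_obs()['joints'])"
```

```text
([-41.6, 11.13, -0.37], 0.674) ([-41.58, 11.23, 10.13], 0.674) [-0.06796164  0.89544851 -0.16240479] [0.02159578 0.47464363 1.63306937 0.00258782 1.0431176  0.53143588]
```

Call:
{"api": "send_rows", "payload": {
  "moves": [
    [[-4.6, 1.2, 0], 0.075],
    [[-9.2, 2.5, 0], 0.15],
    [[-13.8, 3.7, -0.4], 0.225],
    [[-18.4, 4.9, -0.4], 0.3],
    [[-23, 6.2, -0.4], 0.375],
    [[-27.6, 7.4, -0.4], 0.45],
    [[-32.2, 8.6, -0.4], 0.525],
    [[-36.8, 9.8, -0.4], 0.6],
    [[-40, 10.7, -0.4], 0.674],
    [[-41.6, 11.1, -0.4], 0.674]
  ]
}}

```text
clock: 10.2
ee_pos: [0.4877, -0.3406, 0.2202]
orientation: [-3.081, -0.595, 0.014]
force: [0.0, 0.1, -0.3]
width: 0.0856
```

Run:
```python
from meas import *
o=get_obs();print(o['clock'],o['ee_pos'],R.from_rotvec(o['orientation']).as_matrix()[:,2])
print(go([.489,-.338,.115],1.956))
c=cam('top');q=joint(c,[.5508,-.0014]);print(q,marks(c,q[:2]));save(c,'t2.png',(400,160,520,250),5)
s=cam('side');q=joint(s,[.5508,-.0014]);print(q,marks(s,q[:2]));
im=s['img'][:,:,::-1][60:200,270:430];cv2.imwrite('pics/s2.png',cv2.resize(im,None,fx=4,fy=4,interpolation=2))
```

```text
10.2 [ 0.48772871 -0.34058333  0.22019513] [-0.00921288  0.00163628 -0.99995622]
([0.3, -0.14, 10.52], -0.004)
[ 0.55056626 -0.00162461  0.04397759] [np.float64(-0.0687036507321107), np.float64(-0.07751055796598862)]
[ 0.55098062 -0.00088409  0.04269588] [np.float64(-0.1220089789683575), np.float64(-0.10298998168974524)]
```

View pics/s2.png

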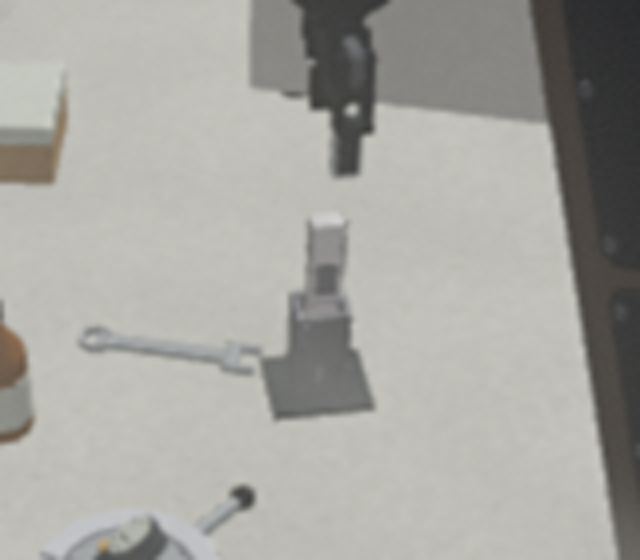

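Call:
{"api": "send_rows", "payload": {
  "moves": [
    [[0.3, -0.14, 1], 0],
    [[0.3, -0.14, 2.5], 0],
    [[0.3, -0.14, 4], 0],
    [[0.3, -0.14, 5.5], 0],
    [[0.3, -0.14, 7], 0],
    [[0.3, -0.14, 8.5], 0],
    [[0.3, -0.14, 9.5], 0],
    [[0.3, -0.14, 10.2], 0],
    [[0.3, -0.14, 10.5], 0],
    [[0.3, -0.14, 10.5], 0]
  ]
}}

```text
clock: 11.3
ee_pos: [0.4895, -0.3365, 0.1149]
orientation: [-3.08, -0.601, 0.014]
force: [1.1, -0.5, 0.3]
width: 0.0855
```

Call:
{"api": "send_rows", "payload": {
  "moves": [
    [[0, 0, 0], 0],
    [[0, 0, 0], 0],
    [[0, 0, 0], 0],
    [[0, 0, 0], 0],
    [[0, 0, 0], 0],
    [[0, 0, 0], 0],
    [[0, 0, 0], 0],
    [[0, 0, 0], 0],
    [[0, 0, 0], 0],
    [[0, 0, 0], 0]
  ],
  "claw": 255,
  "squeeze": 30
}}

```text
clock: 12.3
ee_pos: [0.4895, -0.3365, 0.115]
orientation: [-3.08, -0.601, 0.014]
force: [-0.5, 0.3, 0.7]
width: 0.0199
```

Run:
```python
from h import *
o=get_obs();print(o); 
x,y,z=o['ee_pos']
print(go([x,y,z+.07]),go([x,y,.245]))
```

```text
{'clock': 12.3, 'joints': array([-0.71141282,  0.58723898,  1.74579331, -0.00630755,  0.81708931,
        0.47840136]), 'joint_vel': array([-0.00085579,  0.00049811,  0.00019948,  0.00132242, -0.00227628,
        0.00029158]), 'effort': array([ 2.06693625e-01, -6.17373490e+01, -2.01797998e+01,  6.79959613e-02,
       -1.97868270e-02, -3.05054913e-03]), 'ee_pos': array([ 0.4895002 , -0.33648942,  0.11502141]), 'orientation': array([-3.07965914, -0.60077612,  0.01393558]), 'force': array([-0.50880238,  0.25874254,  0.70107363]), 'torque': array([-0.00264679,  0.0709197 ,  0.00869967]), 'width': 0.01989202642246477}
([-0.06, -0.04, -7.0], 0.0) ([-0.1, -0.07, -13.0], 0.0)
```

Call:
{"api": "send_rows", "payload": {
  "moves": [
    [[0, 0, -0.5], 0],
    [[0, 0, -1.5], 0],
    [[0, 0, -3], 0],
    [[-0.03, -0.02, -4.5], 0],
    [[-0.05, -0.03, -6], 0],
    [[-0.06, -0.04, -8], 0],
    [[-0.08, -0.05, -10], 0],
    [[-0.1, -0.07, -11.5], 0],
    [[-0.1, -0.07, -12.5], 0],
    [[-0.1, -0.07, -13], 0]
  ]
}}

```text
clock: 13.3
ee_pos: [0.4897, -0.3366, 0.2463]
orientation: [-3.081, -0.601, 0.013]
force: [0.4, -0.2, -1.5]
width: 0.0199
```

Run:
```python
from h import *
o=get_obs();print(o['clock'],o['ee_pos'],o['force'],o['width'],R.from_rotvec(o['orientation']).as_matrix())
print(go([.5958,-.0053,.24]))
```

```text
13.3 [ 0.48967729 -0.33656538  0.24628117] [ 0.35222494 -0.1557614  -1.46407353] 0.019928500282601642 [[ 0.9266313   0.37587735 -0.00840495]
 [ 0.37589933 -0.9266598   0.00114808]
 [-0.00735699 -0.00422327 -0.99996402]]
([22.29, -26.71, 0.58], 0.0)
```

Call:
{"api": "send_rows", "payload": {
  "moves": [
    [[1.5, -1.8, 0], 0],
    [[4.2, -5, 0], 0],
    [[7, -8.4, 0], 0],
    [[9.9, -11.9, 0], 0],
    [[12.8, -15.3, 0], 0],
    [[15.7, -18.8, 0], 0],
    [[18.4, -22, 0.2], 0],
    [[20.5, -24.6, 0.4], 0],
    [[21.7, -26.1, 0.5], 0],
    [[22.3, -26.7, 0.6], 0]
  ]
}}

```text
clock: 14.3
ee_pos: [0.596, -0.0035, 0.2392]
orientation: [-3.08, -0.604, 0.014]
force: [-0.5, -0.9, -0.8]
width: 0.0196
```

Call:
{"api": "send_rows", "payload": {
  "moves": [
    [[0, 0, 0.2], 0],
    [[0, 0, 0.4], 0],
    [[0, 0, 0.6], 0],
    [[0, 0, 0.8], 0],
    [[0, 0, 1], 0],
    [[0, 0, 1.2], 0],
    [[0, 0, 1.4], 0],
    [[0, 0, 1.5], 0],
    [[0, 0, 1.5], 0],
    [[0, 0, 1.5], 0]
  ]
}}

```text
clock: 15.3
ee_pos: [0.5958, -0.0034, 0.2243]
orientation: [-3.08, -0.604, 0.014]
force: [0.7, -1.1, -1.2]
width: 0.0198
```

Run:
```python
from h import *
o=get_obs();print(o['clock'],o['ee_pos'],o['force'])
t=cam('top');s=cam('side');np.savez('t3.npz',**t);np.savez('s3.npz',**s)
e=o['ee_pos'];tip=e-[0,0,.107];print('proj tip',proj(t,tip),proj(s,tip),'TCP',proj(t,e),proj(s,e))
a=cv2.resize(t['img'][:,:,::-1][150:225,285:365],None,fx=5,fy=5,interpolation=2);b=cv2.resize(s['img'][:,:,::-1][145:225,260:340],None,fx=5,fy=5,interpolation=2)
o=np.zeros((400,800,3),np.uint8);o[:375,:400]=a;o[:,400:]=b;cv2.imwrite('pics/ts3.png',o)
```

```text
15.3 [ 0.59583585 -0.00342314  0.22430146] [ 0.66037413 -1.0868565  -1.20633327]
proj tip (np.float64(320.6105184811842), np.float64(173.06275983430723)) (np.float64(285.0099514275118), np.float64(197.23098699564346)) TCP (np.float64(320.8719971068826), np.float64(164.52727917711434)) (np.float64(281.4869226584747), np.float64(166.90034836568444))
```

View pics/ts3.png

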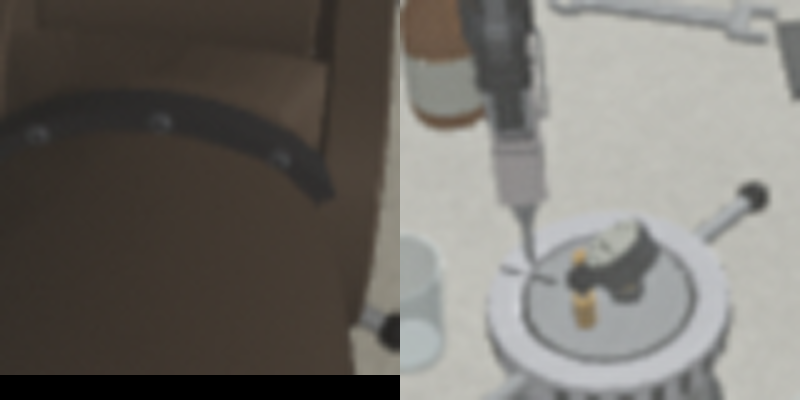

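The side view shows the nose's tip at about px (286.6,197.4), with the lid and ring lines meeting at about (285.4,199.6). I measure the tip against the joint in that same picture, so calibration errors cancel.

Run:
```python
from meas import *
s=dict(np.load('s3.npz'));g=cv2.cvtColor(s['img'],cv2.COLOR_RGB2GRAY)
print(g[176:203,277:297])
print('tip on .1173',onplane(s,286.6,197.4,.1173),'mark',onplane(s,285.4,199.6,.105))
for d in (-1,0,1): print(onplane(s,286.6+d,197.4,.1173)[:2],onplane(s,286.6,197.4+d,.1173)[:2])
X=pts(s);print(np.round(X[184:199,283:289,2],3));print(np.round(X[176:199,285:287],3)[::3].tolist())
```

```text
[[186 160 141 136 137 137 136 137 137 137 135 147 185 193 191 190 190 189
  189 190]
 [187 167 146 141 142 143 142 142 142 142 139 146 181 191 190 189 190 190
  189 188]
 [185 166 146 141 141 142 141 143 140 141 138 146 181 189 188 189 189 188
  187 187]
 [185 170 147 140 140 142 142 141 142 143 139 149 182 189 189 189 188 188
  187 187]
 [188 176 152 141 141 142 142 142 141 140 139 149 180 188 190 189 188 187
  188 188]
 [190 183 157 140 140 141 142 141 142 141 139 148 176 188 190 190 189 187
  187 188]
 [191 187 158 141 142 142 142 141 141 140 139 146 170 187 189 191 190 188
  188 189]
 [191 186 163 143 140 141 142 142 142 142 140 142 163 185 190 190 189 188
  187 188]
 [189 187 167 146 140 142 143 143 142 140 141 146 164 184 189 188 187 188
  188 189]
 [189 186 172 153 146 140 139 138 135 133 145 164 180 187 189 189 191 190
  189 189]
 [188 188 183 175 166 141 123 121 118 120 149 179 188 188 188 190 191 190
  189 187]
 [186 189 190 188 184 158 125 112 110 125 165 187 190 188 188 189 189 189
  190 190]
 [186 189 191 192 190 174 139 114 110 132 177 189 189 190 190 190 191 192
  193 
[... 1815 characters left out ...]
[-0.     0.136  0.14   0.137  0.105  0.104]
 [ 0.     0.105  0.133  0.134  0.105  0.107]
 [ 0.106  0.105  0.129  0.128  0.106  0.105]
 [ 0.102  0.102  0.125  0.126  0.103  0.101]
 [ 0.103  0.107  0.124  0.12   0.106  0.1  ]
 [ 0.106  0.105  0.117  0.118  0.103  0.098]
 [ 0.105  0.107  0.104  0.103  0.1    0.106]]
[[[0.587, 0.001, 0.2], [0.586, -0.001, 0.199]], [[0.588, 0.002, 0.191], [0.586, 0.001, 0.19]], [[0.589, 0.002, 0.18], [0.586, 0.002, 0.181]], [[0.589, 0.003, 0.17], [0.586, 0.003, 0.171]], [[0.592, -0.0, 0.156], [0.59, -0.002, 0.155]], [[0.593, -0.002, 0.143], [0.591, -0.004, 0.142]], [[0.595, -0.004, 0.129], [0.593, -0.005, 0.128]], [[0.596, -0.005, 0.117], [0.593, -0.005, 0.118]]]
```

```bash
cat > tr.py <<'E'
from h import *
import sys
C=np.array([.551,-.0013]);k0=int(sys.argv[1]);o=get_obs();e=o['ee_pos'];d=e[:2]-C
print(o['clock'],'r %.2f'%(np.hypot(*d)*1e3),'s %.1f'%((-.088-np.arctan2(d[1],d[0]))%(2*np.pi)*45),'z %.2f'%(e[2]*1e3),np.round(o['force'],1))
rows=[]
for k in range(k0+1,k0+11):
    s=max(0,min(286,1 if k==1 else 3*k-3)) if k0>=0 else 0
    a=-.088-s/45; q=go([*(C+.045*np.array([np.cos(a),np.sin(a)])),.216],o=o)[0]; rows.append([q,0])
print(rows)
E
python3 tr.py -10
```

```text
15.4 r 44.89 s 280.9 z 224.33 [ 0.8 -0.2  0.1]
[[[-0.06, 0.17, 0.83], 0], [[-0.06, 0.17, 0.83], 0], [[-0.06, 0.17, 0.83], 0], [[-0.06, 0.17, 0.83], 0], [[-0.06, 0.17, 0.83], 0], [[-0.06, 0.17, 0.83], 0], [[-0.06, 0.17, 0.83], 0], [[-0.06, 0.17, 0.83], 0], [[-0.06, 0.17, 0.83], 0], [[-0.06, 0.17, 0.83], 0]]
```

Call:
{"api": "send_rows", "payload": {
  "moves": [
    [[-0.06, 0.17, 0.15], 0],
    [[-0.06, 0.17, 0.3], 0],
    [[-0.06, 0.17, 0.45], 0],
    [[-0.06, 0.17, 0.6], 0],
    [[-0.06, 0.17, 0.72], 0],
    [[-0.06, 0.17, 0.8], 0],
    [[-0.06, 0.17, 0.83], 0],
    [[-0.06, 0.17, 0.83], 0],
    [[-0.06, 0.17, 0.83], 0],
    [[-0.06, 0.17, 0.83], 0]
  ]
}}

```text
clock: 16.4
ee_pos: [0.5959, -0.0052, 0.2161]
orientation: [-3.08, -0.604, 0.014]
force: [0.5, -0.2, -0.6]
width: 0.0193
```

```bash
python3 tr.py 0
python3 - <<'E'
from h import *
s=cam('side');b=cv2.resize(s['img'][:,:,::-1][165:225,260:340],None,fx=8,fy=8,interpolation=2);cv2.imwrite('pics/s4.png',b)
E
```

```text
16.4 r 45.06 s 282.7 z 216.11 [ 0.5 -0.2 -0.6]
[[[-0.05, 0.09, 0.01], 0], [[-0.15, 0.26, 0.01], 0], [[-0.32, 0.51, 0.01], 0], [[-0.5, 0.75, 0.01], 0], [[-0.69, 0.98, 0.01], 0], [[-0.9, 1.19, 0.01], 0], [[-1.12, 1.39, 0.01], 0], [[-1.36, 1.58, 0.01], 0], [[-1.61, 1.75, 0.02], 0], [[-1.87, 1.9, 0.02], 0]]
```

View pics/s4.png

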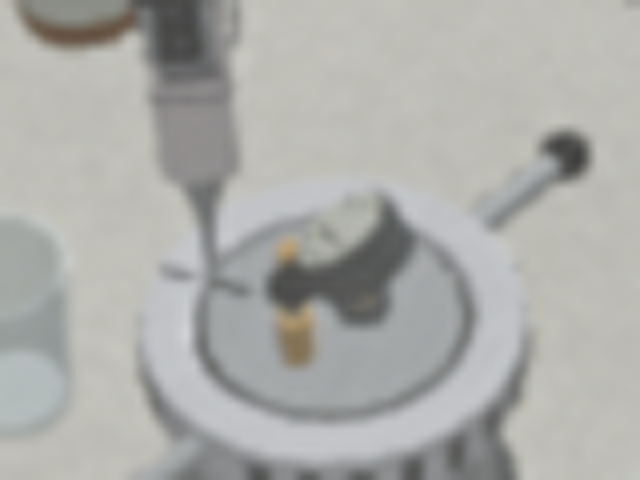

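The tip (crop 211,277) is right over the gap at the line (about 208,283), a few mm above it. Now I start the round.

Call:
{"api": "send_rows", "payload": {
  "moves": [
    [[-0.05, 0.09, 0.01], 0],
    [[-0.15, 0.26, 0.01], 0],
    [[-0.32, 0.51, 0.01], 0],
    [[-0.5, 0.75, 0.01], 0],
    [[-0.69, 0.98, 0.01], 0],
    [[-0.9, 1.19, 0.01], 0],
    [[-1.12, 1.39, 0.01], 0],
    [[-1.36, 1.58, 0.01], 0],
    [[-1.61, 1.75, 0.02], 0],
    [[-1.87, 1.9, 0.02], 0]
  ]
}}

```text
clock: 17.45
ee_pos: [0.5856, -0.0301, 0.216]
orientation: [-3.08, -0.604, 0.014]
force: [-1.2, -0.3, -0.2]
width: 0.0192
```

```bash
python3 tr.py 10
```

```text
17.45 r 45.01 s 27.3 z 215.95 [-1.2 -0.3 -0.2]
[[[-0.24, 0.12, -0.0], 0], [[-0.52, 0.23, -0.0], 0], [[-0.8, 0.33, 0.0], 0], [[-1.09, 0.41, 0.0], 0], [[-1.39, 0.47, 0.0], 0], [[-1.69, 0.51, 0.01], 0], [[-1.98, 0.52, 0.01], 0], [[-2.28, 0.52, 0.01], 0], [[-2.58, 0.5, 0.01], 0], [[-2.88, 0.46, 0.02], 0]]
```

Call:
{"api": "send_rows", "payload": {
  "moves": [
    [[-0.24, 0.12, 0], 0],
    [[-0.52, 0.23, 0], 0],
    [[-0.8, 0.33, 0], 0],
    [[-1.09, 0.41, 0], 0],
    [[-1.39, 0.47, 0], 0],
    [[-1.69, 0.51, 0.01], 0],
    [[-1.98, 0.52, 0.01], 0],
    [[-2.28, 0.52, 0.01], 0],
    [[-2.58, 0.5, 0.01], 0],
    [[-2.88, 0.46, 0.02], 0]
  ]
}}

```text
clock: 18.45
ee_pos: [0.5604, -0.0453, 0.216]
orientation: [-3.08, -0.604, 0.014]
force: [-0.0, -0.9, -1.6]
width: 0.0195
```

```bash
python3 tr.py 20
```

```text
18.45 r 45.01 s 57.2 z 216.00 [-0.  -0.9 -1.6]
[[[-0.27, -0.06, 0.0], 0], [[-0.56, -0.14, 0.0], 0], [[-0.84, -0.24, 0.01], 0], [[-1.12, -0.36, 0.01], 0], [[-1.39, -0.49, 0.01], 0], [[-1.64, -0.65, 0.02], 0], [[-1.89, -0.82, 0.02], 0], [[-2.13, -1.0, 0.02], 0], [[-2.35, -1.2, 0.02], 0], [[-2.56, -1.42, 0.03], 0]]
```

Call:
{"api": "send_rows", "payload": {
  "moves": [
    [[-0.27, -0.06, 0], 0],
    [[-0.56, -0.14, 0], 0],
    [[-0.84, -0.24, 0.01], 0],
    [[-1.12, -0.36, 0.01], 0],
    [[-1.39, -0.49, 0.01], 0],
    [[-1.64, -0.65, 0.02], 0],
    [[-1.89, -0.82, 0.02], 0],
    [[-2.13, -1.0, 0.02], 0],
    [[-2.35, -1.2, 0.02], 0],
    [[-2.56, -1.42, 0.03], 0]
  ]
}}

```text
clock: 19.45
ee_pos: [0.5311, -0.0418, 0.216]
orientation: [-3.08, -0.604, 0.013]
force: [-0.2, 0.6, 0.2]
width: 0.0196
```

```bash
python3 tr.py 30
```

```text
19.45 r 45.07 s 87.3 z 215.97 [-0.2  0.6  0.2]
[[[-0.17, -0.21, -0.0], 0], [[-0.35, -0.46, 0.0], 0], [[-0.51, -0.71, 0.0], 0], [[-0.65, -0.97, 0.01], 0], [[-0.78, -1.24, 0.01], 0], [[-0.89, -1.52, 0.01], 0], [[-0.97, -1.81, 0.01], 0], [[-1.04, -2.1, 0.02], 0], [[-1.09, -2.4, 0.02], 0], [[-1.12, -2.7, 0.02], 0]]
```

Call:
{"api": "send_rows", "payload": {
  "moves": [
    [[-0.17, -0.21, 0], 0],
    [[-0.35, -0.46, 0], 0],
    [[-0.51, -0.71, 0], 0],
    [[-0.65, -0.97, 0.01], 0],
    [[-0.78, -1.24, 0.01], 0],
    [[-0.89, -1.52, 0.01], 0],
    [[-0.97, -1.81, 0.01], 0],
    [[-1.04, -2.1, 0.02], 0],
    [[-1.09, -2.4, 0.02], 0],
    [[-1.12, -2.7, 0.02], 0]
  ]
}}

```text
clock: 20.45
ee_pos: [0.5105, -0.0207, 0.216]
orientation: [-3.08, -0.604, 0.013]
force: [-0.9, -0.3, 0.2]
width: 0.0195
```

```bash
python3 tr.py 40
```

```text
20.45 r 44.96 s 117.3 z 215.99 [-0.9 -0.3  0.2]
[[[-0.01, -0.27, 0.0], 0], [[-0.0, -0.57, 0.0], 0], [[0.03, -0.87, 0.0], 0], [[0.08, -1.16, 0.0], 0], [[0.15, -1.46, 0.01], 0], [[0.24, -1.74, 0.01], 0], [[0.34, -2.02, 0.01], 0], [[0.47, -2.3, 0.01], 0], [[0.61, -2.56, 0.01], 0], [[0.77, -2.81, 0.01], 0]]
```

Call:
{"api": "send_rows", "payload": {
  "moves": [
    [[-0.01, -0.27, 0], 0],
    [[0, -0.57, 0], 0],
    [[0.03, -0.87, 0], 0],
    [[0.08, -1.16, 0], 0],
    [[0.15, -1.46, 0.01], 0],
    [[0.24, -1.74, 0.01], 0],
    [[0.34, -2.02, 0.01], 0],
    [[0.47, -2.3, 0.01], 0],
    [[0.61, -2.56, 0.01], 0],
    [[0.77, -2.81, 0.01], 0]
  ]
}}

```text
clock: 21.45
ee_pos: [0.507, 0.0084, 0.216]
orientation: [-3.08, -0.604, 0.013]
force: [-0.1, -0.8, -1.4]
width: 0.0193
```

```bash
python3 tr.py 50
```

```text
21.45 r 45.08 s 147.2 z 215.95 [-0.1 -0.8 -1.4]
[[[0.17, -0.22, -0.0], 0], [[0.36, -0.45, -0.01], 0], [[0.57, -0.66, -0.01], 0], [[0.8, -0.87, -0.01], 0], [[1.03, -1.05, -0.01], 0], [[1.28, -1.22, -0.01], 0], [[1.53, -1.38, -0.01], 0], [[1.8, -1.51, -0.01], 0], [[2.08, -1.63, -0.01], 0], [[2.36, -1.73, -0.01], 0]]
```

Call:
{"api": "send_rows", "payload": {
  "moves": [
    [[0.17, -0.22, 0], 0],
    [[0.36, -0.45, -0.01], 0],
    [[0.57, -0.66, -0.01], 0],
    [[0.8, -0.87, -0.01], 0],
    [[1.03, -1.05, -0.01], 0],
    [[1.28, -1.22, -0.01], 0],
    [[1.53, -1.38, -0.01], 0],
    [[1.8, -1.51, -0.01], 0],
    [[2.08, -1.63, -0.01], 0],
    [[2.36, -1.73, -0.01], 0]
  ]
}}

```text
clock: 22.45
ee_pos: [0.5225, 0.0336, 0.2159]
orientation: [-3.08, -0.604, 0.014]
force: [-0.0, 0.2, -0.0]
width: 0.0198
```

```bash
python3 tr.py 60
```

```text
22.45 r 45.02 s 177.3 z 215.94 [-0.   0.2 -0. ]
[[[0.27, -0.07, -0.01], 0], [[0.56, -0.13, -0.01], 0], [[0.86, -0.17, -0.01], 0], [[1.16, -0.19, -0.01], 0], [[1.46, -0.19, -0.02], 0], [[1.75, -0.18, -0.02], 0], [[2.05, -0.14, -0.02], 0], [[2.35, -0.08, -0.02], 0], [[2.64, -0.0, -0.03], 0], [[2.92, 0.1, -0.03], 0]]
```

Call:
{"api": "send_rows", "payload": {
  "moves": [
    [[0.27, -0.07, -0.01], 0],
    [[0.56, -0.13, -0.01], 0],
    [[0.86, -0.17, -0.01], 0],
    [[1.16, -0.19, -0.01], 0],
    [[1.46, -0.19, -0.02], 0],
    [[1.75, -0.18, -0.02], 0],
    [[2.05, -0.14, -0.02], 0],
    [[2.35, -0.08, -0.02], 0],
    [[2.64, 0, -0.03], 0],
    [[2.92, 0.1, -0.03], 0]
  ]
}}

```text
clock: 23.45
ee_pos: [0.5502, 0.0437, 0.216]
orientation: [-3.08, -0.604, 0.013]
force: [-1.1, 0.1, -0.3]
width: 0.0197
```

```bash
python3 tr.py 70
```

```text
23.45 r 44.96 s 207.3 z 216.03 [-1.1  0.1 -0.3]
[[[0.25, 0.1, 0.0], 0], [[0.52, 0.24, -0.0], 0], [[0.78, 0.39, -0.0], 0], [[1.03, 0.56, -0.01], 0], [[1.26, 0.74, -0.01], 0], [[1.49, 0.94, -0.01], 0], [[1.7, 1.15, -0.02], 0], [[1.89, 1.38, -0.02], 0], [[2.07, 1.62, -0.02], 0], [[2.23, 1.87, -0.02], 0]]
```

Call:
{"api": "send_rows", "payload": {
  "moves": [
    [[0.25, 0.1, 0], 0],
    [[0.52, 0.24, 0], 0],
    [[0.78, 0.39, 0], 0],
    [[1.03, 0.56, -0.01], 0],
    [[1.26, 0.74, -0.01], 0],
    [[1.49, 0.94, -0.01], 0],
    [[1.7, 1.15, -0.02], 0],
    [[1.89, 1.38, -0.02], 0],
    [[2.07, 1.62, -0.02], 0],
    [[2.23, 1.87, -0.02], 0]
  ]
}}

```text
clock: 24.45
ee_pos: [0.5781, 0.0346, 0.2159]
orientation: [-3.08, -0.604, 0.013]
force: [0.7, 0.4, -1.0]
width: 0.0198
```

```bash
python3 tr.py 80
```

```text
24.45 r 45.01 s 237.2 z 215.94 [ 0.7  0.4 -1. ]
[[[0.14, 0.25, -0.01], 0], [[0.26, 0.52, -0.01], 0], [[0.37, 0.8, -0.01], 0], [[0.47, 1.08, -0.01], 0], [[0.54, 1.38, -0.02], 0], [[0.59, 1.67, -0.02], 0], [[0.62, 1.97, -0.02], 0], [[0.63, 2.27, -0.02], 0], [[0.63, 2.57, -0.02], 0], [[0.6, 2.87, -0.02], 0]]
```

Call:
{"api": "send_rows", "payload": {
  "moves": [
    [[0.14, 0.25, -0.01], 0],
    [[0.26, 0.52, -0.01], 0],
    [[0.37, 0.8, -0.01], 0],
    [[0.47, 1.08, -0.01], 0],
    [[0.54, 1.38, -0.02], 0],
    [[0.59, 1.67, -0.02], 0],
    [[0.62, 1.97, -0.02], 0],
    [[0.63, 2.27, -0.02], 0],
    [[0.63, 2.57, -0.02], 0],
    [[0.6, 2.87, -0.02], 0]
  ]
}}

```text
clock: 25.45
ee_pos: [0.5946, 0.0101, 0.2159]
orientation: [-3.08, -0.604, 0.014]
force: [-0.9, -1.0, -0.4]
width: 0.0196
```

```bash
python3 tr.py 90
```

```text
25.45 r 45.03 s 267.3 z 215.95 [-0.9 -1.  -0.4]
[[[-0.05, 0.27, -0.01], 0], [[-0.11, 0.56, -0.01], 0], [[-0.2, 0.85, -0.01], 0], [[-0.31, 1.13, -0.01], 0], [[-0.43, 1.4, -0.01], 0], [[-0.57, 1.66, -0.01], 0], [[-0.62, 1.75, -0.01], 0], [[-0.62, 1.75, -0.01], 0], [[-0.62, 1.75, -0.01], 0], [[-0.62, 1.75, -0.01], 0]]
```

Call:
{"api": "send_rows", "payload": {
  "moves": [
    [[-0.05, 0.27, -0.01], 0],
    [[-0.11, 0.56, -0.01], 0],
    [[-0.2, 0.85, -0.01], 0],
    [[-0.31, 1.13, -0.01], 0],
    [[-0.43, 1.4, -0.01], 0],
    [[-0.55, 1.62, -0.01], 0],
    [[-0.6, 1.71, -0.01], 0],
    [[-0.6, 1.71, -0.01], 0],
    [[-0.6, 1.71, -0.01], 0],
    [[-0.6, 1.71, -0.01], 0]
  ]
}}

```text
clock: 26.45
ee_pos: [0.5955, -0.0079, 0.216]
orientation: [-3.08, -0.604, 0.014]
force: [-0.5, 0.1, -0.9]
width: 0.0197
```

```bash
python3 tr.py 90|head -1; python3 -c "
from h import *
e=get_obs()['ee_pos'];print(go([e[0],e[1],.246]),go([.4895,-.3365,.246],1.956))"
```

```text
26.45 r 44.97 s 2.7 z 216.01 [-0.5  0.1 -0.9]
([-0.02, -0.01, -3.0], 0.0) ([-22.25, 26.4, -2.95], 0.002)
```

Call:
{"api": "send_rows", "payload": {
  "moves": [
    [[0, 0, -0.5], 0],
    [[0, 0, -1.5], 0],
    [[0, 0, -3], 0],
    [[-2.5, 3, -3], 0],
    [[-5.5, 6.5, -3], 0],
    [[-8.5, 10, -3], 0],
    [[-11.5, 13.6, -3], 0],
    [[-14.5, 17.2, -3], 0],
    [[-17, 20.2, -3], 0],
    [[-19, 22.5, -3], 0]
  ]
}}

```text
clock: 27.45
ee_pos: [0.5041, -0.2904, 0.2475]
orientation: [-3.081, -0.603, 0.012]
force: [0.0, 0.7, 0.1]
width: 0.0199
```

```bash
python3 -c "
from h import *
print(get_obs()['ee_pos'],go([.4895,-.3365,.246],1.956),go([.4895,-.3365,.20],1.956))"
```

```text
[ 0.5041092  -0.2903705   0.24748762] ([-3.09, 3.72, 0.16], 0.001) ([-3.06, 3.74, 4.76], 0.001)
```

Call:
{"api": "send_rows", "payload": {
  "moves": [
    [[-1.5, 1.8, 0], 0],
    [[-2.6, 3.1, 0], 0],
    [[-3.1, 3.7, 0], 0],
    [[-3.1, 3.7, 0.1], 0],
    [[-3.1, 3.7, 0.1], 0],
    [[-3.1, 3.7, 0.1], 0],
    [[-3.1, 3.7, 0.1], 0],
    [[-3.1, 3.7, 0.1], 0],
    [[-3.1, 3.7, 0.1], 0],
    [[-3.1, 3.7, 0.1], 0]
  ]
}}

```text
clock: 28.45
ee_pos: [0.4894, -0.3362, 0.2466]
orientation: [-3.081, -0.603, 0.012]
force: [0.4, 0.0, -0.3]
width: 0.0195
```

Run:
```python
from h import *
o=get_obs();print(o['ee_pos'],go([.4895,-.3365,.1155],1.956),go([.4895,-.3365,.18],1.956))
s=cam('side');print(proj(s,o['ee_pos']-[0,0,.107]),proj(s,[.4895,-.3365,.088]))
cv2.imwrite('pics/s5.png',cv2.resize(s['img'][:,:,::-1][75:175,300:400],None,fx=6,fy=6,interpolation=2))
```

```text
[ 0.48938459 -0.33618325  0.2465911 ] ([0.09, 0.08, 13.11], 0.001) ([0.05, 0.06, 6.66], 0.001)
(np.float64(350.46805262476545), np.float64(122.6719674446782)) (np.float64(349.7381493512457), np.float64(136.01826887053346))
```

View pics/s5.png

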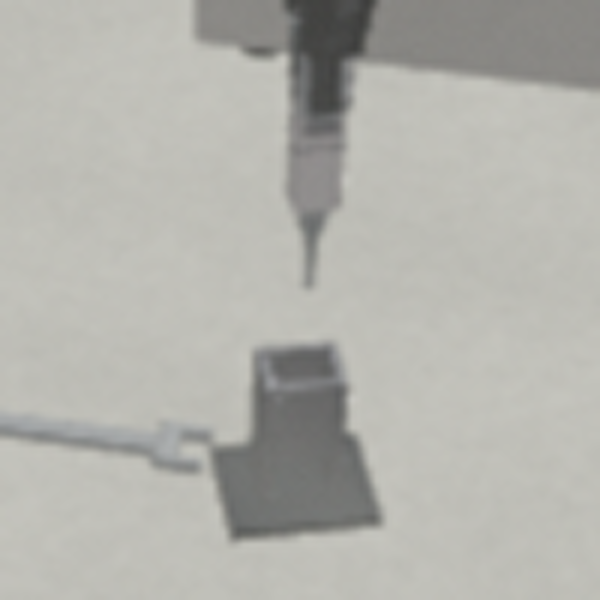

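The picture shows the pen hanging upright over the open pocket, tip at (309,287) and pocket centre about (302,366). I go down at the pose where it was picked up.

Call:
{"api": "send_rows", "payload": {
  "moves": [
    [[0.05, 0.05, 1], 0],
    [[0.05, 0.05, 2.5], 0],
    [[0.05, 0.05, 4], 0],
    [[0.05, 0.05, 5.5], 0],
    [[0.06, 0.06, 7], 0],
    [[0.07, 0.07, 8.2], 0],
    [[0.08, 0.08, 9.2], 0],
    [[0.08, 0.08, 10], 0],
    [[0.08, 0.08, 10.5], 0],
    [[0.08, 0.08, 10.8], 0]
  ]
}}

```text
clock: 29.5
ee_pos: [0.4895, -0.3366, 0.1383]
orientation: [-3.081, -0.603, 0.012]
force: [-0.8, 0.8, 0.1]
width: 0.0195
```

```bash
python3 -c "
from h import *
o=get_obs();print(o['force'],o['torque'],go([.4895,-.3365,.1155],1.956))"
```

```text
[-0.75052109  0.82893733  0.13120432] [-0.02105554  0.00208224 -0.02176524] ([0.02, -0.01, 2.28], 0.001)
```

Call:
{"api": "send_rows", "payload": {
  "moves": [
    [[0, 0, 0.4], 0],
    [[0, 0, 0.8], 0],
    [[0, 0, 1.2], 0],
    [[0, 0, 1.5], 0],
    [[0, 0, 1.8], 0],
    [[0, 0, 2], 0],
    [[0, 0, 2.15], 0],
    [[0, 0, 2.25], 0],
    [[0, 0, 2.3], 0],
    [[0, 0, 2.33], 0]
  ]
}}

```text
clock: 30.5
ee_pos: [0.4894, -0.3366, 0.115]
orientation: [-3.081, -0.603, 0.012]
force: [-0.6, -0.1, -1.2]
width: 0.0199
```

```bash
python3 -c "
from h import *
o=get_obs();print(o['force'],o['torque'],go([.4895,-.3365,.1150],1.956))"
```

```text
[-0.63570144 -0.11743985 -1.16591137] [ 0.02807711 -0.01499185  0.02174977] ([0.02, -0.01, -0.0], 0.001)
```

Call:
{"api": "send_rows", "payload": {
  "moves": [
    [[0, 0, 0.02], 0],
    [[0, 0, 0.04], 0],
    [[0, 0, 0.06], 0],
    [[0, 0, 0.08], 0],
    [[0, 0, 0.1], 0],
    [[0, 0, 0.1], 0],
    [[0, 0, 0.1], 0],
    [[0, 0, 0.1], 0],
    [[0, 0, 0.1], 0],
    [[0, 0, 0.1], 0]
  ]
}}

```text
clock: 31.5
ee_pos: [0.4895, -0.3367, 0.1149]
orientation: [-3.082, -0.603, 0.011]
force: [-1.8, 2.5, 9.7]
width: 0.0194
```

Contact: 10 N upward without the arm sinking, so the pen stands on its ledges. I release it and withdraw straight up.

Call:
{"api": "send_rows", "payload": {
  "moves": [
    [[0, 0, 0], 0],
    [[0, 0, 0], 0],
    [[0, 0, 0], 0],
    [[0, 0, 0], 0],
    [[0, 0, 0], 0],
    [[0, 0, 0], 0],
    [[0, 0, 0], 0],
    [[0, 0, -0.5], 0],
    [[0, 0, -1.5], 0],
    [[0, 0, -3], 0]
  ],
  "claw": 0
}}

```text
clock: 32.5
ee_pos: [0.4896, -0.3366, 0.1454]
orientation: [-3.081, -0.603, 0.012]
force: [0.7, 0.2, -0.7]
width: 0.0855
```

Call:
{"api": "send_rows", "payload": {
  "moves": [
    [[0, 0, -1.5], 0],
    [[0, 0, -3], 0],
    [[0, 0, -5], 0],
    [[0, 0, -7], 0],
    [[0, 0, -9], 0],
    [[-2, 0, -11], 0],
    [[-5, 0, -13], 0],
    [[-8, 0, -13], 0],
    [[-10, 0, -13], 0],
    [[-10, 0, -13], 0]
  ]
}}

```text
clock: 33.5
ee_pos: [0.3963, -0.375, 0.2774]
orientation: [-3.083, -0.6, 0.012]
force: [0.0, -0.6, -0.1]
width: 0.0854
```

Run:
```python
from meas import *
o=get_obs();print(o['clock'],o['ee_pos'],o['width'],o['force'])
t=cam('top');s=cam('side');t0=dict(np.load('top0.npz'));s0=dict(np.load('side0.npz'))
for c in(t,s):
    print(marks(c,[.5506,-.0014]))
for n,c,c0 in(('t',t,t0),('s',s,s0)):
    X=pts(c);m=(abs(X[...,2]-.168)<.008)&(abs(X[...,0]-.488)<.04)&(abs(X[...,1]+.335)<.04); print(m.sum(),X[m].mean(0))
    d=(abs(c['img'].astype(int)-c0['img']).max(2)>30).astype(np.uint8); k,l,st,ce=cv2.connectedComponentsWithStats(d)
    print(n,[list(map(int,r)) for r in st[1:] if r[4]>15])
b=np.zeros((400,800,3),np.uint8)
b[:,:400]=cv2.resize(s['img'][:,:,::-1][75:175,300:400],None,fx=4,fy=4,interpolation=2);b[:,400:]=cv2.resize(s['img'][:,:,::-1][150:250,250:350],None,fx=4,fy=4,interpolation=2);cv2.imwrite('pics/s6.png',b)
```

```text
33.5 [ 0.39631402 -0.37501013  0.27741727] 0.0853894033937232 [ 0.02736459 -0.64277403 -0.06820333]
[np.float64(-0.0721879752232545), np.float64(-0.0807156058557363)]
[np.float64(-0.11006658845138456), np.float64(-0.093754500252541)]
117 [ 0.48686914 -0.33609293  0.16726284]
t [[273, 168, 11, 9, 55], [347, 175, 24, 10, 84], [269, 200, 24, 13, 79], [217, 206, 423, 194, 33753], [360, 212, 9, 8, 50], [0, 373, 45, 27, 951]]
50 [ 0.48770039 -0.33508548  0.1658372 ]
s [[381, 0, 32, 13, 178], [424, 0, 119, 296, 24055], [379, 13, 31, 70, 1238], [432, 40, 24, 15, 298], [429, 57, 22, 15, 243], [628, 60, 12, 36, 264], [426, 73, 21, 14, 203], [468, 101, 172, 299, 24763], [349, 115, 9, 3, 17], [296, 173, 10, 20, 106], [328, 182, 6, 6, 25], [278, 209, 8, 4, 19], [520, 209, 22, 25, 304], [280, 217, 8, 8, 34], [302, 228, 2, 10, 19], [266, 230, 8, 7, 40], [298, 239, 8, 6, 37], [474, 282, 11, 8, 71]]
```

View pics/s6.png

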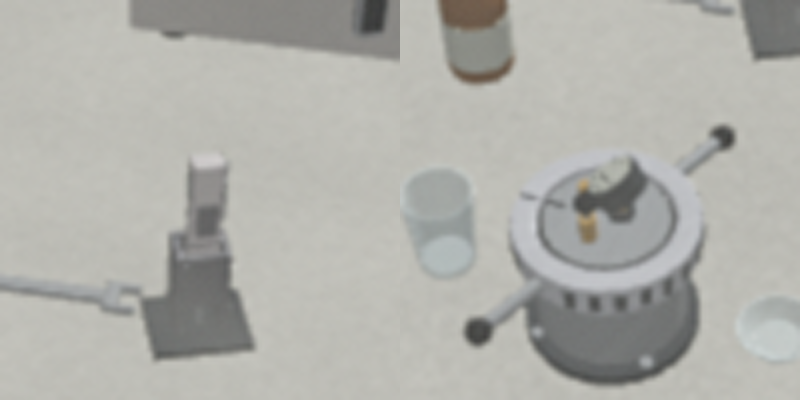

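The pen stands upright in its holder at the same height as at the start. The ring's line meets the lid's line, and the other things are where they were. I hand the job in.

```bash
python3 -c "
from bench import *
print(job_done())"
```

```text
the job is handed in; nothing more can be done
None
```

The vessel is closed, the joint was traced once, and the pen is back in its holder. I handed the job in at about 33.6 s; no verdict was reported.

- **Ring:** I turned it clockwise by handle_a until the force rose to about 23 N and it moved no further under a second press. In the last pictures the ring's line meets the lid's line. The two lines read within 0.02 rad of each other, with opposite signs in the two cameras, which is measuring noise.
- **Round:** I went clockwise from the lid's line, ending about 3 mm past it. Speed was about 3 cm/s, and the radius at the gripper measured 44.96–45.08 mm about the estimated centre. The tip was about 4 mm above the joint, and the readings at the end of each move showed no contact force. I checked the tip's centring by picture only at the start, where it agreed to about 1 mm. The rest of the circle relies on the arm's own position readings and the estimated centre.
- **Pen:** I lowered it until it met its ledges (about 10 N), then released it. It stands upright with its top at 167 mm (about 166 mm in the side view), within 0.5 mm of the start in each camera. Seen from above it sits about 2 mm to one side of its starting position, within the pocket's play.
- **Rest of the bench:** Comparing the first and last pictures showed changes only at the ring, its handles, the pen's top and the arm. The part of the top view behind the arm could not be compared.

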